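# Drive a worn axle pin out of a pump bearing block and clip the drift away

## Task

Drive the worn brass axle pin out of the pump's bearing block: take the red-gripped drift from the table, push its long steel end into the open bore on the near side of the block until the pin comes out at the far side and drops into the blue catch tray. Then draw the drift out and snap it down into both spring clips of the tool rest, fully home, and let go. Leave the pin in the tray, and do not knock or shift the parts box or the small red-capped bottle.

Things in the scene. Friction and masses are not known exactly. Their poses are not given: they have to be found in the camera images.
- bore_mouth (a point): Centre of the near mouth of the level, 17 mm wide through bore of the bearing block, 55 mm above the table. Axes: x along the bore into the block, the way to push (the far mouth is at x = +44 mm); y to the left seen along x; z up.
- bearing_block: Bare aluminium bearing block with a round top, fixed on a grey base plate: 44 mm long along the bore, 48 mm wide over a 72 mm foot, top 79 mm above the table. Origin: on the table under the middle of the bore; axes as bore_mouth. The plate is 8 mm thick, 76 mm wide and begins 8 mm before the near mouth; only the drift lies before it.
- pin_center (a point): Centre of the worn brass axle pin, solid, 16 mm in diameter, 30 mm long, x along it. At the start it sits in the bore, its near end 8 mm behind the near mouth, its far end 6 mm short of the far mouth. Tight fit: 5 to 12 N along the bore move it for the first 17 mm, then it slides easily; it falls out when its near end reaches the far mouth.
- axle_pin: The same pin: origin and axes as pin_center.
- tray_floor (a point): Centre of the floor (11 mm above the table) of the blue catch tray with black lining, fixed on the base plate under the far mouth of the bore: inside 72 mm along the bore (x) by 60 mm (y), walls 17 mm high. Axes as bore_mouth.
- drift_grip (a point): Middle of the drift's red grip, on the axis. The drift is a straight rod, 148 mm long, 0.1 to 0.16 kg; x along it towards its long steel end, the nose. The grip is 16 mm in diameter, from x = -24 to +24 mm. At the start it lies on the table, its axis level and 13 mm up. Grasp it across the grip from above.
- drift: The same drift: origin and axes as drift_grip. Hexagonal steel collars, 26 mm across flats, 4 mm thick, end the grip (x = +-24 to +-28 mm); they do not enter the bore, so the nose goes in 60 mm at most. Plain 13 mm steel runs from the front collar to the nose (x = +88 mm) and from the rear collar to the tail (x = -60 mm; too short to drive the pin out).
- drift_nose (a point): Centre of the nose's flat face, 9 mm wide, tapering out to 13 mm within 3 mm; 88 mm ahead of drift_grip, axes the same.
- clip_seat (a point): Point half-way between the two clips of the tool rest where drift_grip lies when home, 46 mm above the table; x along the line of the clips (the drift's axis, either way round), z up. Held level above it, the drift is pressed straight down with 5 to 20 N in all until it snaps in and rests on the clips' bottoms. 10 mm off centre along x is allowed.
- clip_rest: The tool rest: fixed grey plate 150 x 50 x 8 mm, origin under its centre, axes as clip_seat. Two black posts at x = +-44 mm (14 mm wide) carry upward-open C-shaped steel spring clips, 10 mm wide, that grip the plain 13 mm steel outside the collars. Their flared lips reach 12 mm above clip_seat; the throat, 10 mm wide, springs open.
- parts_box: Blue compartment box with a clear lid, 75 x 129 x 34 mm, loose, origin at the centre of its underside. A bystander, off to the right behind a tall fixed glass flask (195 mm wide, 320 mm tall) that stands right of the bearing block: keep clear of both. A black cable 8 mm thick lies fixed on the table between the drift and the robot.
- bottle_3: Small reagent bottle with a red cap, 36 mm in diameter, 64 mm tall, loose, origin at the centre of its underside. A bystander beyond the tool rest.

How it is judged:
On the way, in this order (a step that is already met when the one before it is completed fails the run):
1. the drift, pushed into the bore from the near side, has driven the pin out at the far side (x of drift_nose in the frame of bore_mouth between 0.02 and 0.062 m and y of drift_nose in the frame of bore_mouth between -0.009 and 0.009 m and z of drift_nose in the frame of bore_mouth between -0.009 and 0.009 m and x of pin_center in the frame of bore_mouth above 0.045 m and z of pin_center in the frame of bore_mouth below -0.015 m), for 0.02 s.
2. the drift lies snapped home in both clips (x of drift_grip in the frame of clip_seat between -0.012 and 0.012 m and y of drift_grip in the frame of clip_seat between -0.004 and 0.004 m and z of drift_grip in the frame of clip_seat between -0.003 and 0.003 m and angle between the x axis of drift_grip and the x axis of clip_seat, either way round below 0.05 rad), for 0.2 s.
At the end, for the whole second after the job is handed in: The pin lies at rest in the catch tray, its centre under 20 mm above the floor. The drift rests in both clips, either way round: within 0.05 rad of the clips' line, drift_grip within 12 mm of clip_seat along it, 4 mm across, 3 mm in height (all of step 2 and x of pin_center in the frame of tray_floor between -0.039 and 0.039 m and y of pin_center in the frame of tray_floor between -0.033 and 0.033 m and z of pin_center in the frame of tray_floor between -0.005 and 0.02 m and linear speed of each of axle_pin, drift below 0.02 m/s); the robot touches nothing.
It fails at once if the parts box or the small red-capped bottle is shifted by more than 30 mm, or the bottle tipped over (distance of any of parts_box, bottle_3 from where it was at the start of the episode above 0.03 m or angle between bottle_3's own z axis and vertical above 0.4 rad).
It also fails if it takes over 53 s, if anything falls off the work surface, if the arm or the gripper's body presses on something with over 40 N, if the wrist force passes 120 N, or if a joint passes its speed limit or range.

## Robot

A 6-joint arm with a two-finger parallel gripper is mounted at the origin on the work surface; the furniture and walls round the work are solid. World frame = base frame: x ahead of the robot, y to its left, z up, the work surface at z = 0. Lengths are in m, angles in rad, forces in N, time in s.
With the tool pointing down it reaches from about 0.275 to 0.825 m from the base axis. Payload 4.9 kg.
Tool frame: the origin (TCP) lies midway between the tips of the shut fingers; the grasp point (between the pads) lies 19 mm behind it (grip_point_offset is the distance from the TCP to the grasp point, in m); z points along the fingers, y is the line along which they close (so a half turn about z gives the same grasp; the last joint's range is limited). The gripper opens to 85 mm and grips with 20 to 120 N. Pads are 22 mm wide; open, the fingers measure 114 mm over their backs; the gripper's body (76 mm by 85 mm) begins 54 mm behind the grasp point. The pads swing forward as they close: fully open they stand 13 mm farther back than shut.
Start: joints at [-1.392, 0.326, -0.193, 1.052, 0, 1.437], TCP at [0.169, -0.523, 0.231] pointing down, gripper open.
Joint ranges: [-2.65, 2.65], [-0.97, 1.79], [-1.3, 1.35], [-1.93, 2.1], [-1.47, 1.37], [-3.14, 3.14]. Speed limits (rad/s): [2.57, 2.57, 3.14, 3.14, 3.14, 3.14].

## Interface

Orientations are given as a 3x3 rotation matrix whose columns are the frame's x, y, z axes.
In Python, from station import * gives the robot as it stands.
- The arm moves only by the tool step_arm, never from a script. Its argument "steps" is a list of rows, each a list of 7 numbers: the closure in counts, from 0 (fully open) to 255 (shut), then the shift along the tool's x, y, z in mm, then the turn, a rotation vector about the tool's x, y, z in rad. In form: [[grip, x, y, z, wx, wy, wz], ...]. A call has 1 to 12 rows; each row shifts and turns the commanded pose from where the row before left it, along the tool's axes as they then stand; what a row does not reach is not made up. A row lasts 1/12 s, in which the tool goes at most 41.7 mm and 7.16 degrees, less where a joint would pass 70% of its speed; a pose out of reach is approached as far as the arm can. A call is refused whole if a number of a shift passes 41.7 or a number of a turn 0.125, either way. A call with a gripper value outside its range is refused whole. The fingers move at their own pace and stop on an object; "newtons" is the grip in N (left out, the last holds). Time passes only in rows, so rows that do not move let the fingers close. It gives the time, the measured TCP pose, the force, the opening and the grip force at its end, in the units of the state.
- read_state(): the state, without advancing time (a new reading comes with each control period).
- capture(name): name is "scene" or "top"; returns (picture, depth): 400x640x3 uint8, blue, green, red; 400x640 float32, m along the optical axis (not along the pixel's ray), 0 where there is no reading.
- get_calibration(name): a dict with "vertical_fov" (degrees; the focal length in pixels is half the picture's height over the tangent of half this angle, whatever the lens; pixels are square), "cx", "cy" (the principal point, pixels), "distortion" ([k1, k2, p1, p2, k3] as OpenCV has them; the pictures are not rectified), "rvec" (rotation vector, rad) and "tvec" (3), from world to camera coordinates, as OpenCV has them. Camera axes: x right, y down, z forward; pixel columns grow to the right and rows downward; lengths in m; the calibration is good to about 2 mm. A picture is of the moment at which its call begins. get_calibration takes no time and is no camera call.
- close_job(): hands the job in; it is judged then, once.
The state is a dict: "time": time; "qpos": joint angles; "qvel": joint speeds; "joint_efforts": joint torques, N m; "position": TCP position; "tool_rot": TCP orientation; "wrist_force": force on the tool from outside, world axes, zero at the start; "moment": the same for the moment, N m; "grip_width": finger opening in m; "grip_force": force on a finger pad.
Only numpy, scipy, OpenCV 4.12 (cv2) and the standard library are available. Lean on these libraries where they do the work, as an engineer would, in place of code of your own. Each camera call takes 0.05 s, during which the arm holds its last target. There are 200 camera calls.

## Working session

There is one attempt and no reset: what is moved stays moved. The work goes in short steps, Python scripts to look and compute and a tool call to move; the robot and the scene stay as the last step left them, time stands still between calls to the robot, and variables do not carry over. Pictures are saved under pics/ and viewed, at most 10 in all, crops included, and the job is handed in when it is done.

Besides the shell and the picture viewer there is one more tool, called after ">>>" as name(argument=value, ...), one argument or row to a line, values as JSON. step_arm: Moves the arm, as the interface text tells. Its arguments: {"type":"object","properties":{"steps":{"type":"array"},"newtons":{"type":"number"}},"required":["steps"]}

```bash
mkdir -p pics
cat > h.py <<'E'
from station import *
import numpy as np, cv2
def cam(name):
    c=get_calibration(name); f=200/np.tan(np.radians(c['vertical_fov'])/2)
    K=np.array([[f,0,c['cx']],[0,f,c['cy']],[0,0,1]]);R=cv2.Rodrigues(np.array(c['rvec'],float))[0]
    return K,np.array(c['distortion'],float),R,np.array(c['tvec'],float).ravel()
def cloud(name,D):
    K,d,R,t=cam(name); v,u=np.mgrid[0:400,0:640]
    p=cv2.undistortPoints(np.stack([u,v],-1).reshape(-1,1,2).astype(np.float64),K,d).reshape(400,640,2)
    P=np.concatenate([p*D[...,None],D[...,None]],-1)
    W=(P-t)@R; W[D==0]=np.nan
    return W
E
python3 - <<'E'
from h import *
for n in ("scene","top"):
    im,D=capture(n); cv2.imwrite(f"pics/{n}0.png",im); np.savez(f"{n}0.npz",im=im,W=cloud(n,D))
    K,d,R,t=cam(n); print(n,K[0,0],-R.T@t,R[2],d)
print(read_state())
E
```

```text
scene 505.09323991081993 [0.00555805 0.63932968 0.98515113] [ 0.45692453 -0.44210652 -0.77185607] [-0.16382266  0.          0.          0.          0.        ]
top 396.0857894191407 [0.31042513 0.06752467 1.14830404] [ 0.21168033  0.01418191 -0.97723606] [-0.0951846  0.         0.         0.         0.       ]
{'time': 0.1, 'qpos': array([-1.39220508e+00,  3.26870031e-01, -1.93464874e-01,  1.05198352e+00,
       -3.17098350e-06,  1.43661629e+00]), 'qvel': array([-0.00066258, -0.002052  ,  0.00296904,  0.00107681,  0.00068078,
        0.00097322]), 'joint_efforts': array([ 9.33620468e-04, -4.44240546e+01,  2.63037962e+01,  7.92967243e-03,
       -4.72918498e-05, -4.35412900e-06]), 'position': array([ 0.16916331, -0.52280983,  0.2305872 ]), 'tool_rot': array([[ 9.51484537e-01,  3.07696443e-01, -2.73511373e-04],
       [ 3.07696499e-01, -9.51483380e-01,  1.49732648e-03],
       [ 2.00480505e-04, -1.50884148e-03, -9.99998842e-01]]), 'wrist_force': array([-0.27618579,  0.48910102, -0.0046054 ]), 'moment': array([0.0010602 , 0.03511644, 0.02659407]), 'grip_force': 0.0, 'grip_width': 0.08558588712333086}
```

View pics/scene0.png

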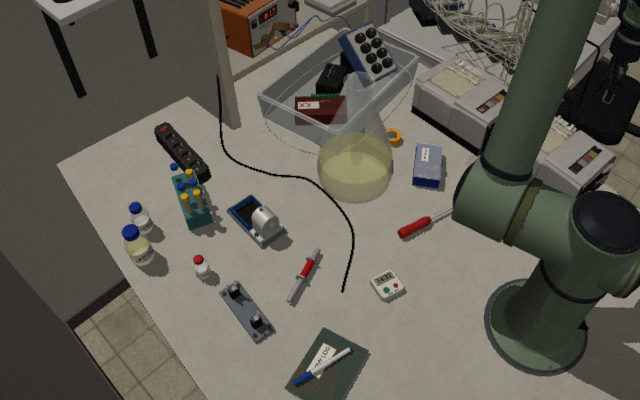

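View pics/top0.png

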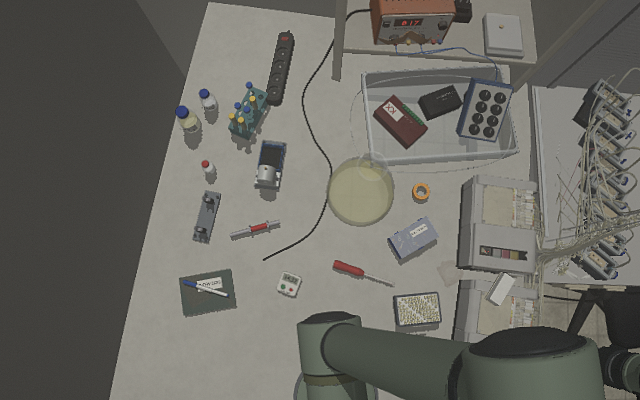

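Scene view: drift at about (307,268) with the red grip, block and tray at about (260,220), tool rest at (246,312), bottle at (201,266). Top view: drift (257,229), block (270,175) with its tray beyond at (271,152), rest (206,216), bottle (207,167), flask (360,190).

Run:
```python
from h import *
a=np.load("top0.npz");im,W=a['im'],a['W']
s=np.load("scene0.npz");ims,Ws=s['im'],s['W']
c=[cv2.resize(im[130:250,185:305],None,fx=5,fy=5,interpolation=cv2.INTER_CUBIC)[:, :400]]
A=cv2.resize(im[130:270,180:300],None,fx=4,fy=4,interpolation=cv2.INTER_CUBIC)
B=cv2.resize(ims[180:350,215:330],None,fx=3.29,fy=3.29,interpolation=cv2.INTER_CUBIC)
B=cv2.resize(B,(378,560))
cv2.imwrite("pics/crops.png",np.hstack([A[:,:420],B]))
for nm,I,w,(r0,r1,c0,c1) in (("top",im,W,(130,260,180,300)),("scene",ims,Ws,(180,350,190,330))):
    Ii=I.astype(int); sub=np.zeros(I.shape[:2],bool); sub[r0:r1,c0:c1]=1
    red=(Ii[...,2]>110)&(Ii[...,2]>2*Ii[...,1])&(Ii[...,2]>2*Ii[...,0])&sub
    n,l,st,ce=cv2.connectedComponentsWithStats(red.astype(np.uint8))
    for k in range(1,n):
        if st[k,4]>8: p=w[l==k]; print(nm,'red',st[k],ce[k],np.nanmean(p,0),np.nanmin(p,0),np.nanmax(p,0))
    z=w[...,2]; 
    n,l,st,ce=cv2.connectedComponentsWithStats(((z>0.005)&sub).astype(np.uint8))
    for k in range(1,n):
        if st[k,4]>30:
            p=w[l==k]; r=cv2.minAreaRect(p[:,:2].astype(np.float32)*1000); print(nm,'obj',st[k],r,np.percentile(p[:,2],[50,95,99]))
    t=w[sub&(abs(z)<0.006)]; print('table z',np.median(t[:,2]))
```

```text
top red [202 161   6   6  27] [204.48148148 163.11111111] [0.61983654 0.41486562 0.06504956] [0.61121768 0.40679636 0.0596021 ] [0.6265509  0.42277661 0.06973493]
top red [251 223  15   8  55] [257.98181818 226.54545455] [0.45303537 0.249957   0.02086273] [0.44207032 0.22973906 0.01544612] [0.4645591  0.26979976 0.02522914]
top obj [184 130  14   4  37] ((734.3742065429688, 489.3681640625), (45.940555572509766, 8.755904197692871), 88.92985534667969) [0.01708599 0.03227119 0.03602873]
top obj [229 130  23  10 122] ((730.004638671875, 334.1609802246094), (22.044822692871094, 64.71620178222656), 0.5902544856071472) [0.0364157  0.04938544 0.05037521]
top obj [ 255  140   31   50 1167] ((645.6575927734375, 232.54074096679688), (76.6209487915039, 151.8495635986328), 85.34207153320312) [0.01504819 0.07924246 0.08172124]
top obj [201 160  16  15 168] ((621.2582397460938, 421.5453186035156), (48.1157341003418, 35.83500671386719), 88.66314697265625) [0.04653602 0.06693456 0.06830052]
top obj [193 190  28  53 829] ((477.57769775390625, 407.6371154785156), (53.99797821044922, 154.73558044433594)
[... 1259 characters left out ...]
ne obj [287 248  34  55 442] ((449.5865478515625, 261.0653076171875), (28.324872970581055, 150.1758575439453), 19.148645401000977) [0.01990822 0.02601614 0.02906367]
scene obj [192 255  19  25 327] ((616.6329345703125, 417.21673583984375), (33.76362991333008, 31.11223030090332), 67.87252044677734) [0.04462882 0.0655299  0.06736585]
scene obj [ 219  280   55   63 1411] ((476.4720153808594, 409.3409729003906), (50.06011199951172, 153.1115264892578), 82.27790832519531) [0.00957219 0.04255215 0.05846077]
scene obj [309 327  21  23 307] ((318.68212890625, 344.3122863769531), (40.55125427246094, 51.81260299682617), 43.63080596923828) [0.01079041 0.01386694 0.01495771]
table z 0.0005503996968148635
```

View pics/crops.png

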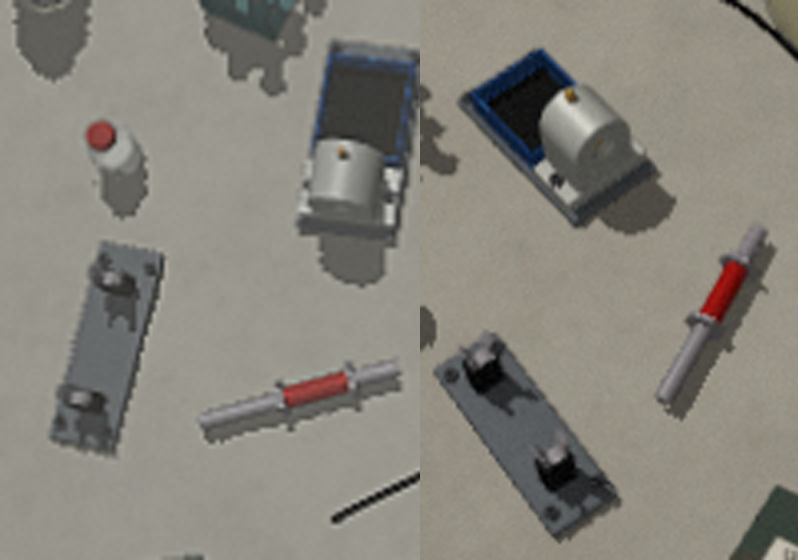

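The crops show the nose is the left (+y) end of the drift. The block's bore mouth faces the robot with the tray beyond it, and the rest's two clips are at crop pixels (115,280) and (83,397).

Run:
```python
from h import *
from scipy.optimize import least_squares
from scipy.ndimage import label
def edges(p,yaw,n=14,trim=0.06):
    for _ in range(4):
        e=np.array([np.cos(yaw),np.sin(yaw)]);q=np.c_[p@e,p@[-e[1],e[0]]]
        b=np.linspace(*np.percentile(q[:,0],[100*trim,100-100*trim]),n)
        lo,hi,xc=[],[],[]
        for i in range(n-1):
            m=(q[:,0]>=b[i])&(q[:,0]<b[i+1])
            if m.sum()>3: lo.append(q[m,1].min());hi.append(q[m,1].max());xc.append((b[i]+b[i+1])/2)
        mid=(np.array(lo)+hi)/2; k=np.polyfit(xc,mid,1)
        r=abs(mid-np.polyval(k,xc)); g=r<=np.median(r)*2+1e-4; k=np.polyfit(np.array(xc)[g],mid[g],1); yaw+=np.arctan(k[0])
    e=np.array([np.cos(yaw),np.sin(yaw)]);q=p@e;L=np.percentile(q,[.5,99.5]);c=e*L.mean()+np.array([-e[1],e[0]])*np.polyval(k,0)
    return c,yaw,L[1]-L[0],np.median(np.array(hi)-lo)
for nm in ("top","scene"):
    a=np.load(nm+"0.npz");W=a['W'];P=W.reshape(-1,3)
    def box(c,r): return P[(abs(P[:,0]-c[0])<r[0])&(abs(P[:,1]-c[1])<r[1])]
    print(nm)
    p=box((.477,.408),(.09,.05)); p=p[(p[:,2]>.005)&(p[:,2]<.012)]
    c,y,L,w=edges(p[:,:2],-.11); print('rest',c,np.degrees(y),L,w)
    p=box((.477,.408),(.09,.05)); p=p[p[:,2]>.03]; e=np.array([np.cos(y),np.sin(y)])
    s=(p[:,:2]-c)@e
    for m in (s<0,s>0): print('  clip',p[m].mean(0),m.sum(),p[m,2].max(), 'off',(p[m,:2]-c).mean(0)@[-e[1],e[0]],s[m].mean())
    p=box((.645,.231),(.1,.06)); p=p[p[:,2]>.062]
    f=lambda v:np.hypot((p[:,1]-v[0]-v[1]*(p[:,0]-.62)),p[:,2]-v[2])-.024
    r=least_squares(f,[.23,-.08,.055],loss='soft_l1',f_scale=.001); v=r.x
    m=abs(r.fun)<.004; e=np.array([1,v[1]])/np.hypot(1,v[1]); s=p[m][:,:2]@e
    print('block y@.62',v[0],'yaw',np.degrees(np.arctan(v[1])),'zc',v[2],'x range',p[m,0].min(),p[m,0].max(),np.percentile(s,[.5,5,95,99.5]))
    p=box((.645,.231),(.1,.06)); p=p[(p[:,2]>.004)&(p[:,2]<.03)]
    c,y,L,w=edges(p[:,:2],-.08); print('plate',c,np.degrees(y),L,w, 'near end x', p[:,0].min())
    p=box((.449,.261),(.06,.095)); p=p[(p[:,2]>.008)]
    c,y,L,w=edges(p[:,:2],np.radians(108)); print('drift',c,np.degrees(y),L,w,np.median(p[:,2]))
    I=a['im'].astype(int).reshape(-1,3); red=(I[:,2]>100)&(I[:,2]>1.8*I[:,1])&(I[:,2]>1.8*I[:,0])&(abs(P[:,0]-.454)<.05)&(abs(P[:,1]-.25)<.05)
    c,y,L,w=edges(P[red][:,:2],np.radians(108),5); print('grip',c,np.degrees(y),L,w)
K,d,R,t=cam("top")
for u in ((327,190),(361,195),(396,190),(361,225)):
    q=cv2.undistortPoints(np.array([[u]],float),K,d).ravel();r=R.T@[*q,1];C=-R.T@t; print('flask',u,(C+r*(.04-C[2])/r[2])[:2])
```

```text
top
rest [0.47441    0.40905519] -7.992274316458652 0.1590625761297645 0.060257752322408265
  clip [0.43210424 0.41399232 0.04451032] 46 0.06053592168941348 off -0.000993004999874582 -0.04258129159526686
  clip [0.51922952 0.40204202 0.04467332] 53 0.06249113995757878 off -0.0007133656936927184 0.04535929160917808
block y@.62 0.2352844573598126 yaw -3.6739949983024465 zc 0.05559899781796893 x range 0.5774139787058741 0.6227773472489205 [0.56217953 0.56353079 0.60361165 0.60619244]
plate [0.64575372 0.22941821] -2.573760619500836 0.1831881534648001 0.09784064084194036 near end x 0.5476997042901243
drift [0.44752168 0.2610569 ] 109.78659602275 0.14324237817409638 0.01562375733496657 0.019459644351935222
grip [0.45310503 0.2488844 ] 109.08407759467781 0.04400513744126533 0.01207459685808332
scene
rest [0.47643138 0.41013068] -5.496124189633733 0.14976548563973635 0.04933841836503178
  clip [0.43179676 0.41536681 0.04351819] 100 0.06285429847584317 off 0.0009370263108853969 -0.04493092698363754
  clip [0.5176551  0.40280937 0.04305296] 99 0.0613390261471612 off -0.003339307707784028 0.04173542926126247
block y@.62 0.2372189127243463 yaw -3.183754273948642 zc 0.055129852853545526 x range 0.5752598740097598 0.6235632839829244 [0.56248913 0.56450513 0.60555429 0.60833298]
plate [0.64105473 0.23291653] 2.42677115681755 0.180375785928234 0.0992030529610998 near end x 0.545844768359232
drift [0.46331217 0.2675678 ] 109.50191772995998 0.14679924414413476 0.01656678289924679 0.019784880548074365
grip [0.45480116 0.24767167] 110.34695090940566 0.04626088717489766 0.011882576754429663
flask (327, 190) [0.56876382 0.05865284]
flask (361, 195) [ 0.56031027 -0.0395345 ]
flask (396, 190) [ 0.58151794 -0.13993758]
flask (361, 225) [ 0.4736891  -0.04314142]
```

Placements I'm acting on:

| Item | x (m) | y (m) | Yaw | Check |
|---|---|---|---|---|
| Drift grip | 0.4535 | 0.2485 | 109.6° | |
| Bore mouth | 0.577 | 0.2385 | about -4.2° | axis height 55.4 mm vs 55 mm given; length about 45 mm vs 44 mm |
| Clip seat | 0.4755 | 0.409 | about -7.3° | clips 87 mm apart vs 88 mm |

Joint 6 only allows the long way round, so the tool turns in two parts.

>>> step_arm(
  steps=[
    [0,0,0,0,0,0,-0.125],
    [0,0,0,0,0,0,-0.125],
    [0,0,0,0,0,0,-0.125],
    [0,0,0,0,0,0,-0.125],
    [0,0,0,0,0,0,-0.125],
    [0,0,0,0,0,0,-0.125],
    [0,0,0,0,0,0,-0.125],
    [0,0,0,0,0,0,-0.125],
    [0,0,0,0,0,0,-0.125],
    [0,0,0,0,0,0,-0.125],
    [0,0,0,0,0,0,-0.125],
    [0,0,0,0,0,0,-0.125],
  ],
)

```text
time: 1.1
position: [0.1692, -0.523, 0.2308]
tool_rot: [[-0.246, 0.969, -0.0], [0.969, 0.246, 0.001], [0.001, 0.0, -1.0]]
wrist_force: [-0.8, 0.8, -0.4]
grip_width: 0.0852
grip_force: 0.0
```

>>> step_arm(
  steps=[
    [0,0,0,0,0,0,-0.125],
    [0,0,0,0,0,0,-0.125],
    [0,0,0,0,0,0,-0.125],
    [0,0,0,0,0,0,-0.125],
    [0,0,0,0,0,0,-0.125],
    [0,0,0,0,0,0,-0.125],
    [0,0,0,0,0,0,-0.125],
    [0,0,0,0,0,0,-0.125],
    [0,0,0,0,0,0,0],
  ],
)

```text
time: 1.85
position: [0.1692, -0.523, 0.2309]
tool_rot: [[-0.947, 0.321, -0.0], [0.321, 0.947, 0.001], [0.0, 0.001, -1.0]]
wrist_force: [-0.4, 0.4, 0.1]
grip_width: 0.0851
grip_force: 0.0
```

>>> step_arm(
  steps=[
    [0,-1,34,0,0,0,0],
    [0,-1,34,0,0,0,0],
    [0,-1,34,0,0,0,0],
    [0,-1,34,0,0,0,0],
    [0,-1,34,0,0,0,0],
    [0,-1,34,0,0,0,0],
    [0,-1,34,0,0,0,0],
    [0,-1,34,0,0,0,0],
    [0,-1,34,0,0,0,0],
    [0,-1,34,0,0,0,0],
    [0,-1,34,0,0,0,0],
    [0,-1,34,0,0,0,0],
  ],
)

```text
time: 2.85
position: [0.3124, -0.1394, 0.2313]
tool_rot: [[-0.945, 0.327, 0.0], [0.327, 0.945, -0.0], [-0.0, -0.0, -1.0]]
wrist_force: [1.4, -0.2, -0.3]
grip_width: 0.0852
grip_force: 0.0
```

>>> step_arm(
  steps=[
    [0,-1,34,0,0,0,0],
    [0,-1,34,0,0,0,0],
    [0,-1,34,0,0,0,0],
    [0,-1,34,0,0,0,0],
    [0,-1,34,0,0,0,0],
    [0,-1,34,0,0,0,0],
    [0,-1,34,0,0,0,0],
    [0,-1,34,0,0,0,0],
    [0,0,34,0,0,0,0],
    [0,0,34,0,0,0,0],
    [0,0,34,0,0,0,0],
    [0,0,34,0,0,0,0],
  ],
)

```text
time: 3.85
position: [0.4517, 0.2443, 0.231]
tool_rot: [[-0.945, 0.326, -0.0], [0.326, 0.945, -0.0], [0.0, -0.0, -1.0]]
wrist_force: [0.7, -0.1, 0.2]
grip_width: 0.0855
grip_force: 0.0
```

>>> step_arm(
  steps=[
    [0,0,0,0,0,0,-0.125],
    [0,0,0,0,0,0,-0.125],
    [0,0,0,0,0,0,-0.125],
    [0,0,0,0,0,0,-0.125],
    [0,0,0,0,0,0,-0.125],
    [0,0,0,0,0,0,-0.125],
    [0,0,0,0,0,0,-0.125],
    [0,0,0,0,0,0,-0.125],
    [0,0,0,0,0,0,-0.125],
    [0,0,0,0,0,0,-0.125],
    [0,0,0,0,0,0,-0.125],
    [0,0,0,0,0,0,-0.125],
  ],
)

```text
time: 4.85
position: [0.4515, 0.2424, 0.231]
tool_rot: [[-0.387, -0.922, -0.001], [-0.922, 0.387, -0.0], [0.0, 0.0, -1.0]]
wrist_force: [-0.2, 0.3, -1.3]
grip_width: 0.0852
grip_force: 0.0
```

>>> step_arm(
  steps=[
    [0,0,0,0,0,0,-0.125],
    [0,0,0,0,0,0,-0.125],
    [0,0,0,0,0,0,-0.125],
    [0,0,0,0,0,0,-0.125],
    [0,0,0,0,0,0,-0.125],
    [0,0,0,0,0,0,-0.12],
    [0,0,0,0,0,0,0],
  ],
)

```text
time: 5.43
position: [0.4515, 0.2424, 0.231]
tool_rot: [[0.338, -0.941, -0.001], [-0.941, -0.338, -0.0], [-0.0, 0.001, -1.0]]
wrist_force: [-0.1, 0.3, 0.3]
grip_width: 0.0855
grip_force: 0.0
```

>>> step_arm(
  steps=[
    [0,-5,-4,35,0,0,0],
    [0,0,0,35,0,0,0],
    [0,0,0,35,0,0,0],
    [0,0,0,35,0,0,0],
    [0,0,0,35,0,0,0],
    [0,0,0,25,0,0,0],
    [0,0,0,15,0,0,0],
    [0,0,0,8,0,0,0],
    [0,0,0,3,0,0,0],
    [0,0,0,0,0,0,0],
  ],
)

```text
time: 6.27
position: [0.4537, 0.2485, 0.0051]
tool_rot: [[0.336, -0.942, -0.001], [-0.942, -0.336, -0.0], [0.0, 0.001, -1.0]]
wrist_force: [-0.3, 0.3, 0.7]
grip_width: 0.0854
grip_force: 0.0
```

Run:
```python
from h import *
im,D=capture("scene"); cv2.imwrite("pics/s1.png",cv2.resize(im[190:340,200:400],None,fx=4,fy=4,interpolation=cv2.INTER_CUBIC))
```

```text
(no output)
```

View pics/s1.png

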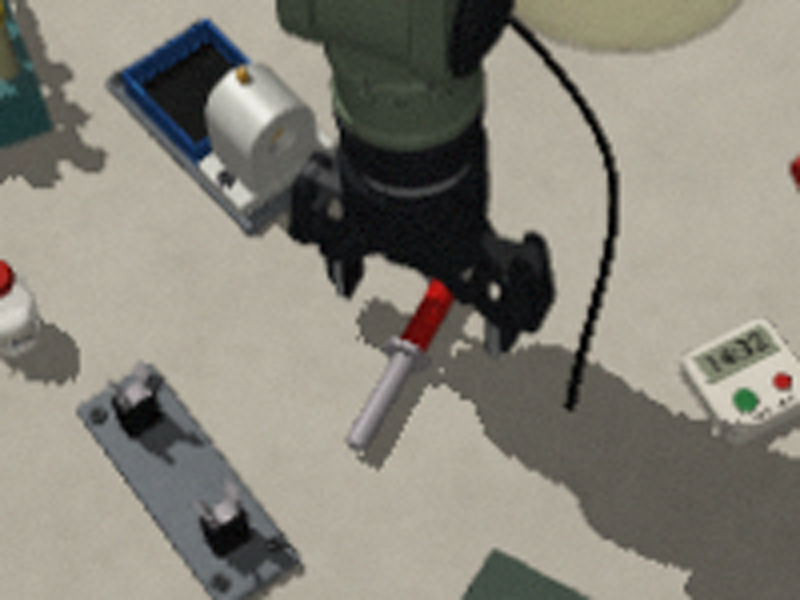

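The fingers straddle the red grip (crop about (435,300)) with the nose towards the lower left, so the grasp is aligned. Closing.

>>> step_arm(
  newtons=80,
  steps=[
    [0,0,0,1,0,0,0],
    [120,0,0,1,0,0,0],
    [255,0,0,0,0,0,0],
    [255,0,0,0,0,0,0],
    [255,0,0,0,0,0,0],
    [255,0,0,0,0,0,0],
    [255,0,0,0,0,0,0],
    [255,0,0,0,0,0,0],
    [255,0,0,0,0,0,0],
  ],
)

```text
time: 7.07
position: [0.454, 0.2486, 0.0037]
tool_rot: [[0.339, -0.941, 0.0], [-0.941, -0.339, 0.0], [-0.0, -0.0, -1.0]]
wrist_force: [-2.1, -0.5, 5.0]
grip_width: 0.0127
grip_force: 78.1
```

>>> step_arm(
  steps=[
    [255,0,0,-8,0,0,0],
    [255,0,0,-20,0,0,0],
    [255,0,0,-32,0,0,0],
    [255,0,0,-32,0,0,0],
    [255,0,0,-25,0,0,0],
    [255,0,0,-10,0,0,0],
    [255,0,0,0,0,0,0],
  ],
)

```text
time: 7.65
position: [0.4555, 0.2493, 0.1329]
tool_rot: [[0.339, -0.941, 0.005], [-0.941, -0.339, 0.002], [-0.0, -0.005, -1.0]]
wrist_force: [-0.0, -0.1, -1.2]
grip_width: 0.013
grip_force: 78.3
```

>>> step_arm(
  steps=[
    [255,0,0,0,0,0,0.08],
    [255,0,0,0,0,0,0.12],
    [255,0,0,0,0,0,0.12],
    [255,0,0,0,0,0,0.12],
    [255,0,0,0,0,0,0.12],
    [255,0,0,0,0,0,0.12],
    [255,0,0,0,0,0,0.12],
    [255,0,0,0,0,0,0.12],
    [255,0,0,0,0,0,0.12],
    [255,0,0,0,0,0,0.12],
    [255,0,0,0,0,0,0.12],
    [255,0,0,0,0,0,0.12],
  ],
)

```text
time: 8.65
position: [0.4523, 0.248, 0.1281]
tool_rot: [[-0.873, -0.488, -0.003], [-0.488, 0.873, -0.001], [0.004, 0.001, -1.0]]
wrist_force: [0.6, -0.0, -1.1]
grip_width: 0.0128
grip_force: 78.1
```

>>> step_arm(
  steps=[
    [255,0,0,0,0,0,0.12],
    [255,0,0,0,0,0,0.12],
    [255,0,0,0,0,0,0.12],
    [255,0,0,0,0,0,0.12],
    [255,0,0,0,0,0,0.1],
    [255,0,0,0,0,0,0],
    [255,0,0,0,0,0,0],
  ],
)

```text
time: 9.23
position: [0.4527, 0.2482, 0.1287]
tool_rot: [[-0.998, 0.061, -0.003], [0.061, 0.998, -0.001], [0.003, -0.001, -1.0]]
wrist_force: [0.3, -0.1, -1.1]
grip_width: 0.0131
grip_force: 78.1
```

Run:
```python
from h import *
o=[]
for n,(r,c) in (("scene",(170,210)),("top",(130,200))):
    im,D=capture(n); np.savez(f"{n}1.npz",im=im,W=cloud(n,D)); o.append(cv2.resize(im[r:r+150,c:c+100],None,fx=4,fy=4,interpolation=cv2.INTER_CUBIC))
cv2.imwrite("pics/h1.png",np.hstack(o)); s=read_state(); print(s['position'],s['tool_rot'],s['grip_width'],s['wrist_force'],s['moment'])
```

```text
[0.45311733 0.24833667 0.12930946] [[-9.98088478e-01  6.17799842e-02 -1.61977931e-03]
 [ 6.17809864e-02  9.98089564e-01 -5.76117997e-04]
 [ 1.58109226e-03 -6.75088298e-04 -9.99998522e-01]] 0.0124082123236167 [ 0.56363564 -0.08068231 -0.8503487 ] [ 0.00722289 -0.04789132  0.0499027 ]
```

View pics/h1.png

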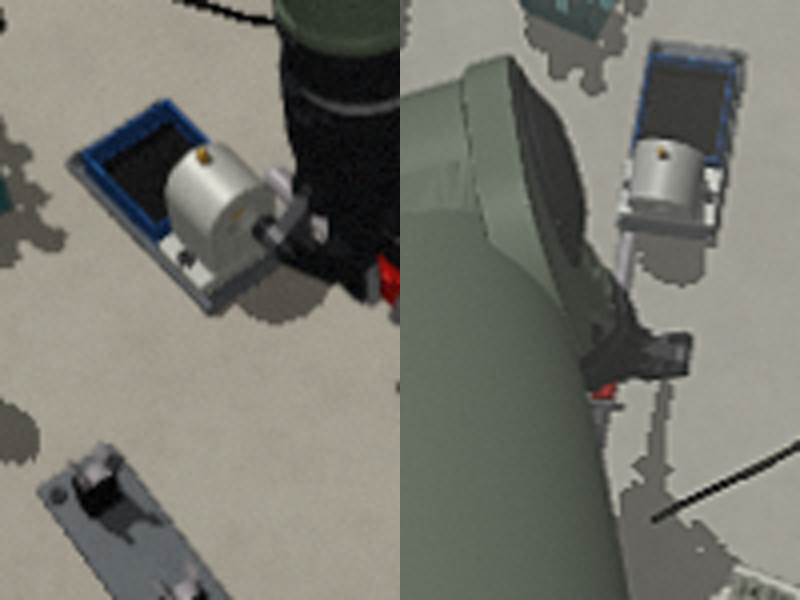

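The drift is held nose forward: front rod at about (625,260) and the red end at (600,390) in the top half of the picture. Next I fit its pose in the hand from depth.

```bash
cat >> h.py <<'E'
def held(nm,W,st,dz=.010):
    T=np.array(st['position']);R=np.array(st['tool_rot']);P=W.reshape(-1,3)
    q=(P-T)@R   # tool coords; drift x = -tool x
    q[:,2]+=dz
    return np.c_[-q[:,0],q[:,1],-q[:,2]]   # along drift, lateral(tool y), up from expected axis
E
python3 - <<'E'
from h import *
st=read_state()
for nm in ("scene","top"):
    a=np.load(nm+"1.npz");q=held(nm,a['W'],st)
    ok=np.isfinite(q).all(1)&(abs(q[:,1])<.02)&(abs(q[:,2])<.025)
    for lo,hi in ((-.075,-.05),(-.06,-.03),(-.028,-.012),(.03,.045),(.045,.06),(.06,.075),(.075,.1)):
        m=ok&(q[:,0]>lo)&(q[:,0]<hi); 
        if m.sum(): print(nm,lo,m.sum(),np.round(1000*q[m].mean(0),1),np.round(1000*np.percentile(q[m],[3,97],axis=0),1).tolist())
    m=ok&(q[:,0]>.02); print(q[m,0].max() if m.any() else None)
E
```

```text
scene -0.075 41 [-56.6   1.9   3.5] [[-60.8, -4.9, -3.9], [-50.7, 6.8, 8.5]]
scene -0.06 89 [-45.4   1.8   3.6] [[-59.4, -5.3, -3.8], [-30.6, 6.9, 7.7]]
scene -0.028 84 [-19.7   4.1   5.5] [[-27.8, -9.4, -6.5], [-12.0, 15.0, 19.0]]
scene 0.03 16 [39.9  5.8  2. ] [[35.3, 2.7, -1.5], [44.3, 7.8, 4.8]]
scene 0.045 1 [45.3  6.1  3.2] [[45.3, 6.1, 3.2], [45.3, 6.1, 3.2]]
scene 0.06 18 [69.3  5.4  4. ] [[63.1, 0.8, 0.3], [73.9, 8.0, 7.4]]
scene 0.075 26 [79.9  3.2  3.9] [[75.6, -2.2, -0.8], [85.1, 8.1, 7.5]]
0.7982826666413154
top -0.075 3 [-51.6  -5.7   1.8] [[-53.0, -6.7, 0.7], [-50.6, -4.4, 3.6]]
top -0.06 29 [-39.3  -3.4   4.2] [[-51.4, -6.8, 0.5], [-30.8, 1.5, 6.8]]
top -0.028 31 [-21.5  -4.4   6.3] [[-27.5, -13.5, -1.2], [-12.3, 5.1, 13.3]]
top 0.045 16 [54.4 -3.4  4.9] [[47.1, -7.3, 1.1], [58.5, 2.3, 7.2]]
top 0.06 30 [67.3 -1.5  4.7] [[60.6, -6.6, -0.9], [74.1, 4.8, 8.6]]
top 0.075 21 [80.8 -2.1  3.8] [[75.7, -6.9, 0.2], [86.4, 3.6, 6.1]]
0.08695361905243465
```

>>> step_arm(
  steps=[
    [255,0,-1.3,15,0,0,0.008],
    [255,0,0,25,0,0,0],
    [255,0,0,25,0,0,0],
    [255,0,0,14,0,0,0],
    [255,0,0,5.5,0,0,0],
    [255,-8,0,0,0,0,0],
    [255,-8,0,0,0,0,0],
    [255,0,0,0,0,0,0],
    [255,0,0,0,0,0,0],
  ],
)

```text
time: 10.08
position: [0.4717, 0.2465, 0.047]
tool_rot: [[-0.997, 0.072, 0.003], [0.072, 0.997, 0.001], [-0.003, 0.001, -1.0]]
wrist_force: [-0.8, -0.6, -1.7]
grip_width: 0.013
grip_force: 78.1
```

Run:
```python
from h import *
from scipy.optimize import least_squares
o=[];C={}
for n,(r,c) in (("scene",(180,220)),("top",(130,220))):
    im,D=capture(n); W=cloud(n,D); C[n]=W; np.savez(f"{n}2.npz",im=im,W=W); o.append(cv2.resize(im[r:r+100,c:c+80],None,fx=5,fy=5,interpolation=cv2.INTER_CUBIC))
cv2.imwrite("pics/h2.png",np.hstack(o)); st=read_state(); print(st['position'],st['tool_rot'],st['wrist_force'])
for n,W in C.items():
    q=held(n,W,st,.0105)
    ok=np.isfinite(q).all(1)&(abs(q[:,1])<.02)&(abs(q[:,2])<.02)
    for lo,hi in ((-.07,-.03),(.03,.06),(.06,.086)):
        m=ok&(q[:,0]>lo)&(q[:,0]<hi)
        if m.sum()>3: print(n,lo,m.sum(),np.round(1000*np.percentile(q[m],[3,97],axis=0),1).tolist())
    # bore axis in tool/drift frame by cylinder fit
    m=np.isfinite(q).all(1)&(q[:,0]>.105)&(q[:,0]<.16)&(abs(q[:,1])<.03)&(q[:,2]>.008)&(q[:,2]<.03); p=q[m]
    f=lambda v:np.hypot(p[:,1]-v[0]-v[1]*(p[:,0]-.108),p[:,2]-v[2])-.024
    r=least_squares(f,[0,0,0],loss='soft_l1',f_scale=.001); g=abs(r.fun)<.003
    print(n,'bore lateral@mouth, slope, up',r.x, 'face at',np.percentile(p[g,0],[.5,99.5]),m.sum())
```

```text
[0.47033591 0.24627776 0.04661987] [[-9.97416041e-01  7.18301037e-02  1.29508245e-03]
 [ 7.18308896e-02  9.97416662e-01  5.70827009e-04]
 [-1.25073425e-03  6.62378940e-04 -9.99998998e-01]] [ 0.0613162  -0.87796414 -1.70944675]
scene -0.07 87 [[-58.5, -3.8, -1.5], [-31.9, 8.2, 9.4]]
scene 0.03 6 [[36.6, 5.7, -1.2], [47.7, 7.6, 4.9]]
scene 0.06 34 [[66.6, -1.8, 0.5], [85.0, 9.0, 8.6]]
scene bore lateral@mouth, slope, up [ 0.00170066 -0.00539287 -0.00209521] face at [0.10665958 0.15286601] 325
top 0.03 9 [[51.8, -6.2, -0.7], [59.5, 0.1, 8.3]]
top 0.06 44 [[61.1, -7.1, -0.8], [84.8, 5.4, 9.5]]
top bore lateral@mouth, slope, up [ 0.00083667 -0.04107665 -0.0015946 ] face at [0.10838902 0.1519409 ] 226
```

View pics/h2.png

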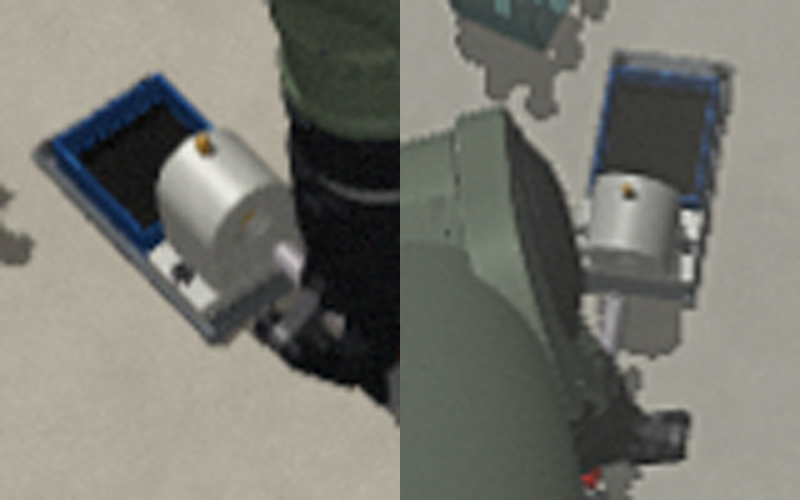

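The drift sits in line before the mouth: nose at about (290,260) left and (610,310) right. Now a proper rod-axis fit relative to the bore.

```bash
cat >> h.py <<'E'
from scipy.optimize import least_squares
def rod(n,W,st):
    q=held(n,W,st,.0105)
    for lo,hi in ((-.058,-.03),(.031,.084)):
        m=np.isfinite(q).all(1)&(q[:,0]>lo)&(q[:,0]<hi)&(abs(q[:,1])<.014)&(abs(q[:,2]-.002)<.012); p=q[m]
        if m.sum()<8: continue
        f=lambda v:np.hypot(p[:,1]-v[0],p[:,2]-v[1])-.0065
        r=least_squares(f,[0,.001],loss='soft_l1',f_scale=.001)
        print(n,'rod',lo,m.sum(),'lat/up mm',np.round(r.x*1000,1),'rms',round(1000*np.median(abs(r.fun)),1),'xmax',np.round(1000*p[:,0].max(),1))
E
python3 - <<'E'
from h import *
st=read_state(); print(st['position'])
for n in("scene","top"): rod(n,np.load(n+"2.npz")['W'],st)
E
```

```text
[0.47033591 0.24627776 0.04661987]
scene rod -0.058 77 lat/up mm [1.2 1. ] rms 1.0 xmax -31.0
scene rod 0.031 37 lat/up mm [1.9 0.2] rms 1.0 xmax 83.8
top rod 0.031 49 lat/up mm [-0.8 -0.1] rms 0.8 xmax 83.4
```

>>> step_arm(
  steps=[
    [255,0,1.4,2,0,0,0.008],
    [255,0,0,0,0,0,0],
    [255,-4,0,0,0,0,0],
    [255,-6,0,0,0,0,0],
    [255,-5,0,0,0,0,0],
    [255,-4,0,0,0,0,0],
    [255,-3,0,0,0,0,0],
    [255,-2,0,0,0,0,0],
    [255,0,0,0,0,0,0],
  ],
)

```text
time: 10.93
position: [0.4942, 0.2455, 0.0437]
tool_rot: [[-0.997, 0.08, 0.0], [0.08, 0.997, 0.0], [-0.0, 0.0, -1.0]]
wrist_force: [0.2, 0.5, -1.4]
grip_width: 0.0131
grip_force: 78.1
```

>>> step_arm(
  steps=[
    [255,-3,0,-0.7,0,0,0],
    [255,-3,0,0,0,0,0],
    [255,-3,0,0,0,0,0],
    [255,-3,0,0,0,0,0],
    [255,-3,0,0,0,0,0],
    [255,0,0,0,0,0,0],
  ],
)

```text
time: 11.43
position: [0.5056, 0.2443, 0.0435]
tool_rot: [[-0.997, 0.079, -0.006], [0.079, 0.997, 0.0], [0.006, -0.0, -1.0]]
wrist_force: [-5.4, 0.6, 0.6]
grip_width: 0.0128
grip_force: 78.3
```

>>> step_arm(
  steps=[
    [255,-3,0,0,0,0,0],
    [255,-3,0,0,0,0,0],
    [255,-3,0,0,0,0,0],
    [255,-3,0,0,0,0,0],
    [255,-3,0,0,0,0,0],
    [255,-3,0,0,0,0,0],
    [255,0,0,0,0,0,0],
  ],
)

```text
time: 12.02
position: [0.5281, 0.243, 0.0448]
tool_rot: [[-0.997, 0.08, 0.002], [0.08, 0.997, 0.0], [-0.002, 0.0, -1.0]]
wrist_force: [0.1, -0.1, -0.6]
grip_width: 0.0128
grip_force: 79.2
```

>>> step_arm(
  steps=[
    [255,-3,0,0,0,0,0],
    [255,-3,0,0,0,0,0],
    [255,-3,0,0,0,0,0],
    [255,-3,0,0,0,0,0],
    [255,0,0,0,0,0,0],
    [255,0,0,0,0,0,0],
  ],
)

```text
time: 12.52
position: [0.5387, 0.242, 0.0445]
tool_rot: [[-0.997, 0.08, 0.0], [0.08, 0.997, 0.0], [-0.0, 0.0, -1.0]]
wrist_force: [-0.3, -0.2, -1.5]
grip_width: 0.013
grip_force: 79.4
```

Run:
```python
from h import *
o=[]
for n,(r,c) in (("scene",(170,220)),("top",(120,230))):
    im,D=capture(n); W=cloud(n,D); np.savez(f"{n}3.npz",im=im,W=W); o.append(cv2.resize(im[r:r+100,c:c+80],None,fx=5,fy=5,interpolation=cv2.INTER_CUBIC))
    st=read_state(); rod(n,W,st)
cv2.imwrite("pics/h3.png",np.hstack(o)); print(st['position'],st['wrist_force'])
```

```text
scene rod -0.058 62 lat/up mm [0.2 1. ] rms 1.2 xmax -30.1
scene rod 0.031 13 lat/up mm [6.5 6.1] rms 2.0 xmax 42.3
[0.53835949 0.24197305 0.04441801] [ 0.23989786  0.82273887 -1.95513238]
```

View pics/h3.png

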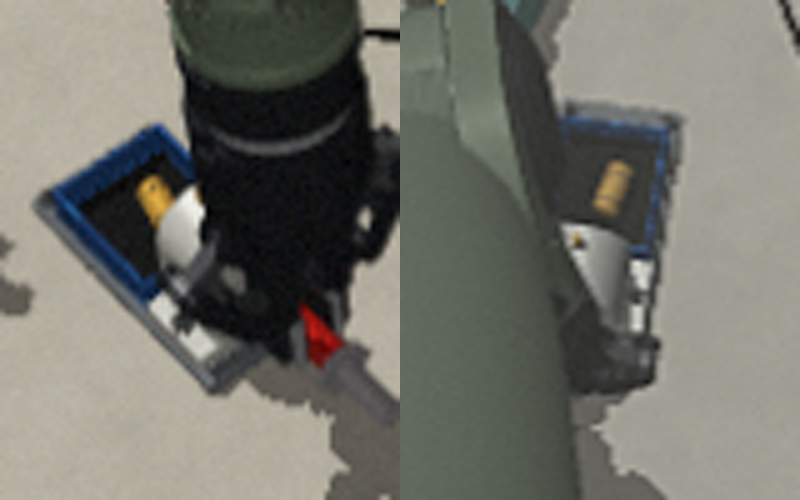

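The brass pin is visible past the block, at about (152,195) left and (612,190) right. I'll check that it really lies on the tray floor.

Run:
```python
from h import *
for n in("scene","top"):
    a=np.load(n+"3.npz");I=a['im'].astype(int);W=a['W']
    m=(I[...,2]>120)&(I[...,2]>1.5*I[...,0])&(I[...,1]>1.2*I[...,0])&(abs(W[...,0]-.66)<.06)&(abs(W[...,1]-.23)<.06)&(W[...,2]<.075)
    print(n,m.sum(),np.round(W[m].mean(0),4),np.round(np.percentile(W[m],[5,95],axis=0),4).tolist())
```

```text
scene 39 [0.6671 0.2289 0.0254] [[0.6575, 0.2217, 0.0215], [0.6771, 0.2348, 0.0295]]
top 35 [0.6622 0.2274 0.0269] [[0.6499, 0.2221, 0.0224], [0.6742, 0.2334, 0.0301]]
```

The pin's top is at about 27 mm, so it lies on the tray floor (11 + 16 mm). Withdrawing the drift, then raising it and carrying it over the clips.

>>> step_arm(
  steps=[
    [255,5,0,0,0,0,0],
    [255,8,0,0,0,0,0],
    [255,10,0,0,0,0,0],
    [255,10,0,0,0,0,0],
    [255,10,0,0,0,0,0],
    [255,10,0,0,0,0,0],
    [255,10,0,0,0,0,0],
    [255,10,0,0,0,0,0],
    [255,7,0,0,0,0,0],
    [255,0,0,0,0,0,0],
  ],
)

```text
time: 13.45
position: [0.4566, 0.2484, 0.0444]
tool_rot: [[-0.997, 0.079, -0.002], [0.079, 0.997, -0.0], [0.002, -0.001, -1.0]]
wrist_force: [-0.7, 0.2, -1.6]
grip_width: 0.0132
grip_force: 79.4
```

>>> step_arm(
  steps=[
    [255,0,0,-15,0,0,0],
    [255,0,0,-20,0,0,0],
    [255,0,0,-10,0,0,0.007],
    [255,-1,15,0,0,0,0.01],
    [255,-3,25,0,0,0,0.01],
    [255,-3,30,0,0,0,0.01],
    [255,-3,30,0,0,0,0.01],
    [255,-3,25,0,0,0,0],
    [255,-2,20,0,0,0,0],
    [255,0,8,0,0,0,0],
    [255,0,0,0,0,0,0],
    [255,0,0,0,0,0,0],
  ],
)

```text
time: 14.45
position: [0.4904, 0.3981, 0.089]
tool_rot: [[-0.992, 0.126, -0.001], [0.126, 0.992, -0.001], [0.0, -0.001, -1.0]]
wrist_force: [-0.8, 0.0, -1.0]
grip_width: 0.013
grip_force: 79.4
```

Run:
```python
from h import *
o=[]
for n,(r,c) in (("scene",(225,190)),("top",(150,160))):
    im,D=capture(n); W=cloud(n,D); np.savez(f"{n}4.npz",im=im,W=W); o.append(cv2.resize(im[r:r+125,c:c+100],None,fx=4,fy=4,interpolation=cv2.INTER_CUBIC))
    st=read_state(); rod(n,W,st)
    q=held(n,W,st,.0105)
    for lo,hi in((-.055,-.033),(.033,.055)):
        m=np.isfinite(q).all(1)&(q[:,0]>lo)&(q[:,0]<hi)&(abs(q[:,1])<.016)&(q[:,2]<-.03)&(q[:,2]>-.07); 
        if m.sum(): print(n,'clip',m.sum(),np.round(1000*q[m].mean(0),1),np.round(1000*np.percentile(q[m],[3,97],axis=0),1).tolist())
cv2.imwrite("pics/h4.png",np.hstack(o)); print(st['position'],st['tool_rot'][:,0],st['wrist_force'])
```

```text
scene rod -0.058 79 lat/up mm [ 2.9 -0.7] rms 0.8 xmax -30.2
scene clip 8 [-53.7   7.4 -53.5] [[-54.8, 0.3, -60.3], [-52.3, 13.9, -40.6]]
scene clip 2 [ 34.5  13.3 -62.4] [[34.3, 11.1, -62.5], [34.7, 15.6, -62.3]]
top rod -0.058 48 lat/up mm [-0.1 -0.6] rms 0.9 xmax -30.0
top rod 0.031 96 lat/up mm [ 1.4 -0.2] rms 1.0 xmax 83.9
top clip 4 [-53.7   6.3 -61.3] [[-54.4, 0.1, -61.9], [-52.9, 10.9, -60.5]]
top clip 2 [ 34.6   0.2 -63.3] [[34.4, -2.0, -65.9], [34.7, 2.3, -60.8]]
[0.49033888 0.39735598 0.08920719] [-9.91841581e-01  1.27474010e-01  8.09732665e-04] [-0.47222366 -0.21118741 -0.77208417]
```

View pics/h4.png

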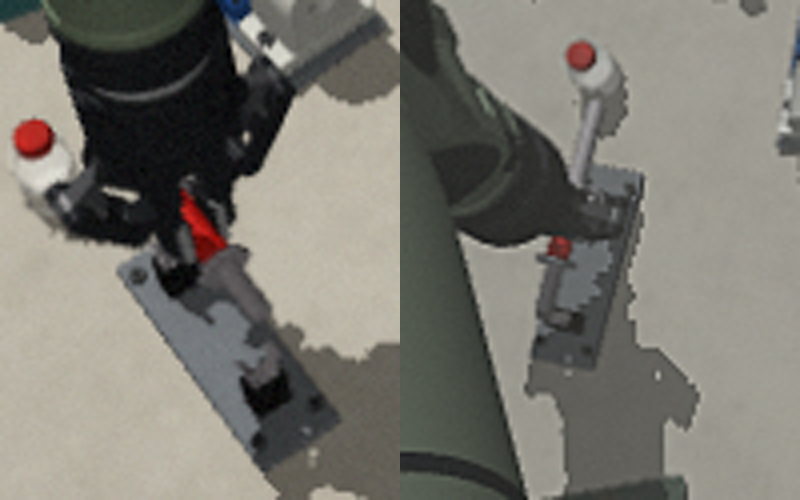

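The drift hangs over the rest but a little too far ahead and right: rear rod at (550,290), rest plate right of it in the top half. I'll refine the rest's pose by fitting its outline in the initial images.

Run:
```python
from h import *
from scipy.optimize import minimize
S=8
def setup(n):
    W=np.load(n+"0.npz")['W'];z=W[...,2]
    m=((z>.004)&(abs(W[...,0]-.476)<.11)&(abs(W[...,1]-.409)<.06)).astype(np.uint8)
    k,l,st,_=cv2.connectedComponentsWithStats(m); m=(l==1+st[1:,4].argmax()).astype(np.uint8)
    y,x=np.where(m);r0,c0=y.min()-6,x.min()-6;m=m[r0:y.max()+7,c0:x.max()+7]
    return cam(n),cv2.resize(m,None,fx=S,fy=S,interpolation=cv2.INTER_NEAREST),r0,c0
def hull(v,B,cm,r0,c0):
    K,d,R,t=cm;c,s=np.cos(v[2]),np.sin(v[2])
    X=np.c_[v[0]+c*B[:,0]-s*B[:,1],v[1]+s*B[:,0]+c*B[:,1],B[:,2]]
    p=cv2.projectPoints(X,cv2.Rodrigues(R)[0],t,K,d)[0].reshape(-1,2)
    return cv2.convexHull(((p-[c0,r0]+.5)*S).astype(np.int32))
pl=np.array([[a*.075,b*.025,z] for a in(-1,1) for b in(-1,1) for z in(0,.008)])
posts=[np.array([[s*.044+a*.007,b*.008,z] for a in(-1,1) for b in(-1,1) for z in(.008,.056)]) for s in(-1,1)]
D={n:setup(n) for n in("top","scene")}
def cost(v,ns):
    v=np.array([v[0]/1000,v[1]/1000,np.radians(v[2])]);J=0
    for n in ns:
        cm,m,r0,c0=D[n];M=np.zeros_like(m)
        for B in[pl]+posts: cv2.fillConvexPoly(M,hull(v,B,cm,r0,c0),1)
        J+=1-(M&m).sum()/(M|m).sum()
    return J
for ns in(("top",),("scene",),("top","scene")):
    r=min((minimize(cost,[476,409,y],args=(ns,),method='Nelder-Mead',options=dict(initial_simplex=[[476,409,y],[480,409,y],[476,413,y],[476,409,y+3]])) for y in(-6,-8)),key=lambda r:r.fun); print(ns,np.round(r.x,2),round(r.fun,3))
```

```text
('top',) [476.85 409.13  -8.13] 0.083
('scene',) [478.88 408.58  -7.94] 0.075
('top', 'scene') [477.15 408.83  -7.84] 0.161
```

>>> step_arm(
  steps=[
    [255,7,4,0,0,0,0.011],
    [255,7.5,5,0,0,0,0],
    [255,0,0,10,0,0,0],
    [255,0,0,12,0,0,0],
    [255,0,0,6,0,0,0],
    [255,0,0,0,0,0,0],
    [255,0,0,0,0,0,0],
    [255,0,0,0,0,0,0],
  ],
)

```text
time: 15.22
position: [0.4778, 0.4095, 0.0613]
tool_rot: [[-0.99, 0.138, -0.0], [0.138, 0.99, -0.0], [0.0, -0.0, -1.0]]
wrist_force: [-0.1, -0.5, -0.3]
grip_width: 0.0132
grip_force: 79.4
```

Run:
```python
from h import *
o=[]
for n,(r,c) in (("scene",(255,200)),("top",(160,170))):
    im,D=capture(n); W=cloud(n,D); o.append(cv2.resize(im[r:r+100,c:c+80],None,fx=5,fy=5,interpolation=cv2.INTER_CUBIC))
    st=read_state(); rod(n,W,st)
    P=W.reshape(-1,3);y=np.radians(-7.95);e=np.array([np.cos(y),np.sin(y)]);d=P[:,:2]-[.477,.4088]
    q=np.c_[d@e,d@[-e[1],e[0]],P[:,2]]
    for lo,hi in((-.058,-.03),(.03,.058),(.058,.084)):
        m=np.isfinite(q).all(1)&(q[:,0]>lo)&(q[:,0]<hi)&(abs(q[:,1])<.014)&(abs(q[:,2]-.072)<.01);p=q[m]
        if m.sum()<8: continue
        r=least_squares(lambda v:np.hypot(p[:,1]-v[0],p[:,2]-v[1])-.0065,[0,.07],loss='soft_l1',f_scale=.001); print(n,lo,m.sum(),np.round(r.x*1000,1))
cv2.imwrite("pics/h5.png",np.hstack(o)); print(st['position'],st['tool_rot'][:,0],st['wrist_force'])
```

```text
scene rod -0.058 75 lat/up mm [ 0.6 -0.5] rms 0.9 xmax -30.0
scene -0.058 74 [ 1.3 71.7]
top rod -0.058 49 lat/up mm [-0.5 -0.7] rms 1.1 xmax -30.3
top rod 0.031 91 lat/up mm [ 1.4 -0.1] rms 0.9 xmax 83.7
top -0.058 48 [ 0.7 71.5]
top 0.03 44 [ 2.8 72.2]
top 0.058 44 [ 2.4 72.1]
[0.47802999 0.40969596 0.06180567] [-9.90489849e-01  1.37584738e-01 -5.46289188e-04] [ 0.53866203 -0.01732761 -0.51136431]
```

View pics/h5.png

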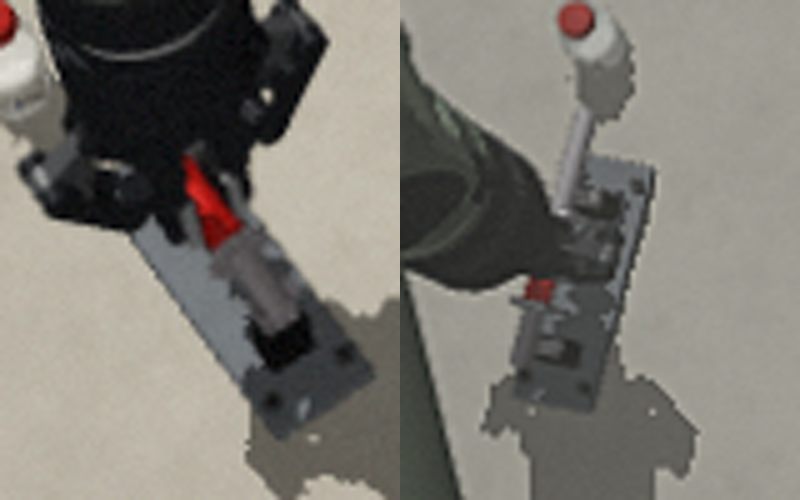

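>>> step_arm(
  steps=[
    [255,0,-1.7,0,0,0,0.01],
    [255,0,0,4,0,0,0],
    [255,0,0,4,0,0,0],
    [255,0,0,3,0,0,0],
    [255,0,0,2,0,0,0],
    [255,0,0,0,0,0,0],
    [255,0,0,0,0,0,0],
  ],
)

```text
time: 15.9
position: [0.4772, 0.4078, 0.0482]
tool_rot: [[-0.989, 0.147, -0.0], [0.147, 0.989, -0.0], [0.0, -0.0, -1.0]]
wrist_force: [-0.7, 0.1, -0.9]
grip_width: 0.0129
grip_force: 79.3
```

>>> step_arm(
  steps=[
    [255,0,0,2,0,0,0],
    [255,0,0,2,0,0,0],
    [255,0,0,0,0,0,0],
    [255,0,0,0,0,0,0],
  ],
)

```text
time: 16.23
position: [0.4778, 0.4077, 0.0453]
tool_rot: [[-0.989, 0.147, 0.001], [0.147, 0.989, -0.0], [-0.001, -0.0, -1.0]]
wrist_force: [-1.2, -1.9, 5.3]
grip_width: 0.0128
grip_force: 80.4
```

>>> step_arm(
  steps=[
    [255,0,0,1.5,0,0,0],
    [255,0,0,1.5,0,0,0],
    [255,0,0,0,0,0,0],
    [255,0,0,0,0,0,0],
  ],
)

```text
time: 16.57
position: [0.4782, 0.4077, 0.0423]
tool_rot: [[-0.989, 0.148, 0.002], [0.148, 0.989, -0.0], [-0.002, -0.0, -1.0]]
wrist_force: [-1.1, -2.5, 6.2]
grip_width: 0.013
grip_force: 80.3
```

>>> step_arm(
  steps=[
    [255,0,-0.7,2,0,0,0],
    [255,0,0,2,0,0,0],
    [255,0,0,2,0,0,0],
    [255,0,0,1,0,0,0],
    [255,0,0,0,0,0,0],
    [255,0,0,0,0,0,0],
  ],
)

```text
time: 17.07
position: [0.4775, 0.4073, 0.0364]
tool_rot: [[-0.989, 0.147, 0.001], [0.147, 0.989, 0.0], [-0.001, 0.001, -1.0]]
wrist_force: [-5.0, -4.0, 15.9]
grip_width: 0.0128
grip_force: 81.6
```

>>> step_arm(
  steps=[
    [255,0,0,1.5,0,0,0],
    [255,0,0,0,0,0,0],
    [255,0,0,0,0,0,0],
  ],
)

```text
time: 17.32
position: [0.4775, 0.4074, 0.0363]
tool_rot: [[-0.989, 0.147, 0.001], [0.147, 0.989, 0.001], [-0.001, 0.001, -1.0]]
wrist_force: [-7.2, -5.9, 25.3]
grip_width: 0.0131
grip_force: 82.6
```

```bash
cat > chk.py <<'E'
from h import *
for n in("scene","top"):
    im,D=capture(n); W=cloud(n,D); np.savez(n+"5.npz",im=im,W=W)
    P=W.reshape(-1,3);y=np.radians(-7.95);e=np.array([np.cos(y),np.sin(y)]);d=P[:,:2]-[.477,.4088]
    q=np.c_[d@e,d@[-e[1],e[0]],P[:,2]]
    for lo,hi,R in((-.058,-.05,.0065),(-.038,-.03,.0065),(-.022,.022,.008),(.03,.038,.0065),(.052,.084,.0065)):
        m=np.isfinite(q).all(1)&(q[:,0]>lo)&(q[:,0]<hi)&(abs(q[:,1])<.014)&(abs(q[:,2]-.048)<.011);p=q[m]
        if m.sum()<8: continue
        r=least_squares(lambda v:np.hypot(p[:,1]-v[0],p[:,2]-v[1])-R,[0,.047],loss='soft_l1',f_scale=.001); print(n,lo,m.sum(),np.round(r.x*1000,1))
st=read_state();print(st['time'],st['position'],st['wrist_force'],st['moment'])
E
python3 chk.py
```

```text
scene -0.058 23 [-0.5 46.3]
scene -0.038 22 [-1.  47.3]
scene -0.022 113 [-0.3 47.1]
top -0.058 14 [-1.6 47.1]
top -0.038 10 [-1.  44.6]
top -0.022 20 [-2.1 46.4]
top 0.03 14 [-1.2 46. ]
top 0.052 53 [-0.6 47. ]
17.4167 [0.47746747 0.40735745 0.03628376] [-6.93644979 -5.98497429 25.42637003] [-1.36768053  1.48146273 -0.02742009]
```

Force climbs with no motion and the rod sits at about 46–47 mm, so it's bottomed in the clips. Relieving the press, opening and lifting off.

>>> step_arm(
  steps=[
    [255,0,0,-1.5,0,0,0],
    [255,0,0,-0.8,0,0,0],
    [200,0,0,0,0,0,0],
    [120,0,0,0,0,0,0],
    [0,0,0,0,0,0,0],
    [0,0,0,0,0,0,0],
    [0,0,0,0,0,0,0],
    [0,0,0,0,0,0,0],
    [0,0,0,0,0,0,0],
  ],
)

```text
time: 18.17
position: [0.4772, 0.4072, 0.0351]
tool_rot: [[-0.989, 0.147, -0.0], [0.147, 0.989, -0.0], [0.0, -0.0, -1.0]]
wrist_force: [-0.4, -0.2, -0.1]
grip_width: 0.0857
grip_force: 0.0
```

>>> step_arm(
  steps=[
    [0,0,0,-5,0,0,0],
    [0,0,0,-15,0,0,0],
    [0,0,0,-30,0,0,0],
    [0,0,0,-40,0,0,0],
    [0,0,0,-40,0,0,0],
    [0,0,0,-20,0,0,0],
    [0,0,0,0,0,0,0],
    [0,0,0,0,0,0,0],
  ],
)

```text
time: 18.83
position: [0.4782, 0.4078, 0.1873]
tool_rot: [[-0.989, 0.147, 0.003], [0.147, 0.989, 0.002], [-0.003, 0.003, -1.0]]
wrist_force: [-0.9, -0.0, -0.3]
grip_width: 0.0858
grip_force: 0.0
```

```bash
python3 chk.py
python3 - <<'E'
from h import *
a=np.load("scene5.npz")['im'];b=np.load("top5.npz")['im']
r=lambda i,y,x:cv2.resize(i[y:y+150,x:x+100],None,fx=4,fy=4,interpolation=cv2.INTER_CUBIC)
cv2.imwrite("pics/h6.png",np.hstack([r(a,195,190),r(b,120,180)]))
E
```

```text
scene -0.058 24 [-0.3 46.7]
scene -0.038 18 [-0.4 47.2]
scene -0.022 136 [-0.7 46.9]
scene 0.03 20 [-0.  46.8]
scene 0.052 83 [-0.9 46.6]
top -0.058 14 [-1.3 46.2]
top -0.038 10 [ 0.9 47. ]
top -0.022 54 [ 0.6 46.8]
top 0.052 52 [-1.  47.9]
18.9333 [0.4765689  0.40673538 0.18424455] [ 0.36405014  0.0463842  -0.30543206] [-0.0397785   0.0612382   0.00566915]
```

View pics/h6.png

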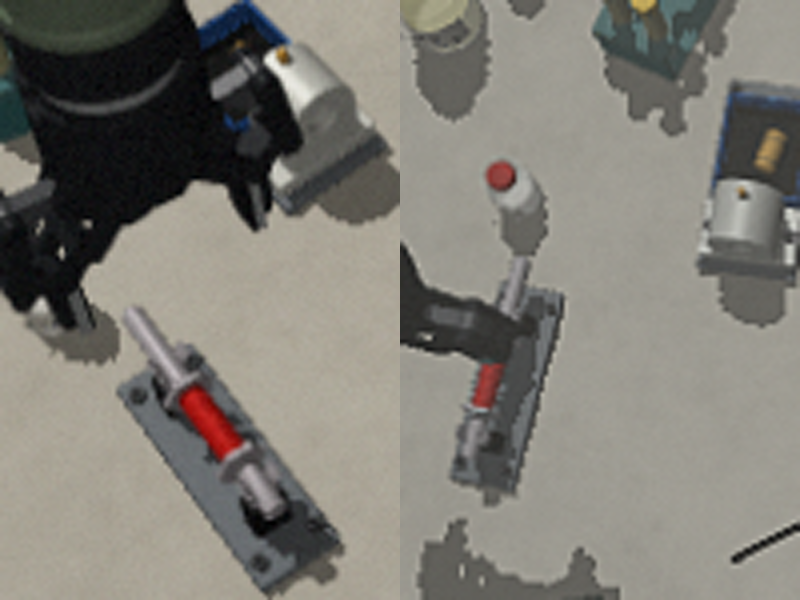

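The drift lies level in both clips (scene, grip at (212,422)), the pin is in the tray (top, (770,150)), the bottle stands and the gripper is clear. Last check along the clip line, then hand in.

Run:
```python
from h import *
a=np.load("scene5.npz");I=a['im'].astype(int);W=a['W']
m=(I[...,2]>100)&(I[...,2]>1.8*I[...,1])&(I[...,2]>1.8*I[...,0])&(abs(W[...,0]-.477)<.05)&(abs(W[...,1]-.409)<.04)
y=np.radians(-7.95);s=(W[m][:,:2]-[.477,.4088])@[np.cos(y),np.sin(y)]*1000
c=(s.min()+s.max())/2; print(m.sum(),s.min(),s.max(),c)
if abs(c)<7: print(close_job())
```

```text
127 -21.416553451901834 34.44759087224904 6.515518710173602
the job is handed in; nothing more can be done
None
```

The job is handed in at about 19 s of the 53 s limit, verdict not shown: the pin lies in the catch tray, the drift sits level at about 46.8 mm in both clips and released (last centring check read 6.5 mm along the clip line, 12 mm allowed), and the bottle looks unmoved; the parts box wasn't re-checked at the end.

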